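# Open the twist-lock canister whose thread hand is unknown

### The arm

A 6-joint arm with a two-finger parallel gripper is mounted at the origin on the work surface. World frame = base frame: x ahead of the robot, y to its left, z up, the work surface at z = 0. Lengths are in mm, angles in rad, forces in N, time in s.
With the tool pointing down it reaches from about 350 to 975 mm from the base axis. Payload 7.1 kg.
Tool frame: the origin (TCP) lies midway between the tips of the shut fingers; the grasp point (between the pads) lies ctrl.grip_point_offset behind it (ctrl.grip_point_offset is the distance from the TCP to the grasp point, in mm); z points along the fingers, y is the line along which they close (so a half turn about z gives the same grasp; the last joint's range is limited). The gripper opens to 88 mm and grips with 3 to 60 N. Pads are 20 mm wide; open, the fingers measure 115 mm over their backs; the gripper's body (75 mm by 178 mm) begins 61 mm behind the grasp point.
Start: joints at [-1.318, 0.423, 1.63, -0, 1.089, -0.019], TCP at [167.81, -602.034, 222.675] pointing down, gripper open.
Joint ranges: [-3, 3], [-0.9, 2.11], [0.09, 2.58], [-1.31, 4.45], [0.11, 2.69], [-2.54, 2.54]. Speed limits (rad/s): [2.39, 2.39, 3.01, 3.14, 3.14, 3.14].

### API

Orientations are given as a rotation vector (axis times angle).
In Python, from workcell import ctrl gives the robot as it stands.
- The arm moves only by the tool apply_moves, never from a script. Its argument "targets" is a list of rows, each an object of numbers: "tx", "ty", "tz": the shift along the world's x, y, z in m; "spin": the turn about the world's z in degrees. In form: [{"tx": .., "ty": .., "tz": .., "spin": ..}, ...]. A call has exactly 8 rows; each row is the pose to reach, as a shift and turn from the pose commanded when the call began; what a row does not reach only later rows make up. A row lasts 1/10 s, in which the tool goes at most 50 mm and 8.59 degrees, less where a joint would pass 70% of its speed; a pose out of reach is approached as far as the arm can. A call with a gripper value outside its range is refused whole. "gripper" is the closure, from -1 (fully open) to 1 (shut), set as the call begins (left out, the last holds). The fingers move at their own pace and stop on an object; the grip force is fixed at half the most. Time passes only in rows, so rows that repeat a pose let the fingers close, or fill a call up. It gives the time, the measured TCP pose, the force, the opening and the grip force at its end, in the units of the state.
- ctrl.get_obs(): the state, without advancing time (a new reading comes with each control period).
- ctrl.get_image(name): name is "scene" or "top" or "wrist"; returns the picture (480x640x3 uint8, red, green, blue); there is no depth.
- ctrl.get_calibration(name): a dict with "fov_y" (degrees; the focal length in pixels is half the picture's height over the tangent of half this angle, whatever the lens; pixels are square), "cx", "cy" (the principal point, pixels), "rvec" (rotation vector, rad) and "tvec" (3), from world to camera coordinates, as OpenCV has them. Camera axes: x right, y down, z forward; pixel columns grow to the right and rows downward; lengths in mm; the calibration is good to about 2 mm. The wrist camera is an equidistant fisheye: a pixel r from the principal point sees the ray r / f radians off the axis. A picture is of the moment at which its call begins: read the wrist's pose just before it. get_calibration takes no time and is no camera call; for the wrist camera it gives the pose at the moment of the call.
- ctrl.close_job(): hands the job in; it is judged then, once.
Trained networks look in the newest picture that a camera, given by its name, has taken for a name from the list of things; names that differ only in an ending like _2 or _b are one class to them, and where a whole thing is asked for, a point or a joint stands for the part that bears it (a point fixed in the world has none). Each returns a list of dicts, best first, with "score" (0 to 1); they miss things now and then, are a little off and sometimes report something else, mostly with a low value. They report only what shows in the picture. A call takes as long as a camera call. They do not tell look-alikes from the thing itself.
- ctrl.outline_of(name, camera): "pixels" (480x640 bool, what is visible of it) and "box" ([left, top, right, bottom] in pixels, round what is visible of it).
- ctrl.pinpoint(name, camera): "uv" ([column, row] in pixels: a listed point, or the origin of a listed thing).
The state is a dict: "t": time; "qpos": joint angles; "qvel": joint speeds; "joint_torque": joint torques, N m; "ee_pos": TCP position; "orientation": TCP orientation; "ft_force": force on the tool from outside, world axes, zero at the start; "moment": the same for the moment, N m; "width": finger opening in mm; "grasp_force": force on a finger pad.
Only numpy, scipy, OpenCV 4.12 (cv2) and the standard library are available. Lean on these libraries where they do the work, as an engineer would, in place of code of your own. Each camera call takes 0.05 s, during which the arm holds its last target. There are 200 camera calls.

### The job

The white push-top canister on the crates has to be refilled. Nobody knows whether its cap is right- or left-handed: feel out by trying, first one way and then if need be the other, which way it opens, twist it that way until it comes free, then lift it straight off and finish while still holding it level and still in the gripper 3 to 10 cm above the open canister. Leave the other things on the crates where they are.

Things in the scene. Friction and masses are not known exactly. Their poses are not given: they have to be found in the camera images.
- cap: White push-top cap: finely ribbed round collar 54 mm across, 32 mm high, with a low dome 34 mm across on it, 42 mm in all; 0.07 to 0.14 kg. Origin: centre of the collar's underside, which starts resting on the canister's top; z up along its axis; x starts within 9 degrees of the canister's x. As locked at the start it cannot be lifted (1.5 mm play) but turns easily about z.
- cap_foot (a point): Foot of the cap's stem, 14.5 mm below the cap's origin, hidden inside the canister, with three bayonet lugs. Wrong way: solid stop after 10 to 30 degrees. Right way (clockwise or counterclockwise, by chance, not visible): turns 58 to 76 degrees to a solid stop; there, and up to 15 degrees before, the cap lifts straight up freely. Anywhere else it is locked.
- mouth (a point): Centre of the canister's flat top, under the cap. The canister is a white cylinder 86 mm across and 75 mm high on a 104 mm foot flange that is screwed to the crate top, so it cannot move. Axes: z up; x and y those of the crates.
- crates: Two stacked grey plastic crates on their sides, together 300 mm (x) by 580 mm (y) and 170 mm high, fixed to the table; origin: centre of the underside. Their flat top, 170 mm above the table, carries everything, also a closed steel tin, 104 by 94 mm and 93 mm high, fixed at the far right corner (centre at x 80, y -225 mm in the crates' frame).
- jar: Glass coffee jar with a red lid, 76 mm across, 120 mm high, standing loose; origin: centre of its underside. To be left alone.
- mug: Stainless mug, 76 mm across, 85 mm high, standing loose; origin: centre of its underside. To be left alone.
- bowl: Small ceramic bowl, 100 mm across, 45 mm high, standing loose; origin: centre of its underside. To be left alone.
- spoon_rest: Black plastic spoon rest, a shallow 88 mm dish, 14 mm high, with a short open trough to its -x; origin: centre of the dish's underside. To be left alone.
Mind the look-alikes: they are no part of the job. Leave any brown look-alike of the cap alone.

How it is judged (in metres and radians):
On the way, in this order (a step that is already met when the one before it is completed fails the run):
1. the cap, still seated, has been turned at least 40 degrees from the canister's x axis, in the direction that gives (angle between the x axis of cap and the x axis of mouth, either way round above 0.7 rad and z of cap in the frame of mouth below 0.006 m), for 0.1 s.
2. the cap is lifted clear of the canister (z of cap in the frame of mouth above 0.022 m), for 0.2 s.
At the end, for the whole second after the job is handed in: The cap is held between the fingers (over 1 N), its collar's underside 22 to 150 mm above the canister's top, so that the stem is clear of the mouth, within 50 mm sideways of the canister's axis, level within 0.3 rad and still (below 0.03 m/s) (z of cap in the frame of mouth between 0.022 and 0.15 m and horizontal distance between cap and mouth below 0.05 m and angle between cap's own z axis and vertical below 0.3 rad and contact force between cap and the fingers above 1 N and linear speed of cap below 0.03 m/s); the arm keeps its last pose, push and grip.
It fails at once if the jar, mug, bowl or spoon rest is moved over 25 mm (distance of any of jar, mug, bowl, spoon_rest from where it was at the start of the episode above 0.025 m).
It also fails if it takes over 45 s, if anything falls off the work surface, if the arm or the gripper's body presses on something with over 40 N, if the wrist force passes 120 N, or if a joint passes its speed limit or range.

## Working session

There is one attempt and no reset: what is moved stays moved. The work goes in short steps, Python scripts to look and compute and a tool call to move; the robot and the scene stay as the last step left them, time stands still between calls to the robot, and variables do not carry over. Pictures are saved under pics/ and viewed, at most 10 in all, crops included, and the job is handed in when it is done.

Besides the shell and the picture viewer there is one more tool, called after "Emit:" as name([rows], argument=value, ...), one row to a line, values as JSON. apply_moves: Moves the arm, as the interface text tells. Its arguments: {"type":"object","properties":{"targets":{"type":"array"},"gripper":{"type":"number"}},"required":["targets"]}

```bash
mkdir -p pics; cat > h.py <<'E'
import numpy as np, cv2
from workcell import ctrl
def cal(n):
    c=ctrl.get_calibration(n); R=cv2.Rodrigues(np.array(c['rvec'],float))[0]; t=np.array(c['tvec'],float).ravel()
    f=240/np.tan(np.radians(c['fov_y'])/2); return c,R,t,f
def at_z(n,uv,z):
    c,R,t,f=cal(n); d=np.array([(uv[0]-c['cx'])/f,(uv[1]-c['cy'])/f,1])
    if n=='wrist':
        r=np.hypot(d[0],d[1]); d=np.array([d[0]/r*np.sin(r),d[1]/r*np.sin(r),np.cos(r)])
    d=R.T@d; o=-R.T@t; return o+d*(z-o[2])/d[2]
def save(n,name):
    im=ctrl.get_image(n); cv2.imwrite(f'pics/{name}.png',im[:,:,::-1]); return im
E
python3 - <<'E'
from h import *
o=ctrl.get_obs(); print({k:np.round(v,3) for k,v in o.items()}, ctrl.grip_point_offset)
a=save('scene','s0'); b=save('top','t0')
for cam in('top','scene'):
    print(cam,np.round(-cal(cam)[1].T@cal(cam)[2]))
    for n in('cap','mouth','cap_foot','crates','jar','mug','bowl','spoon_rest'):
        for f in(ctrl.pinpoint,):
            for r in f(n,cam): print(n,np.round(r['uv']),round(r['score'],2),np.round(at_z(cam,r['uv'],245 if n in('cap','mouth') else 170)))
E
```

```text
{'t': np.float64(0.0), 'qpos': array([-1.318,  0.424,  1.631, -0.   ,  1.089, -0.019]), 'qvel': array([ 0.   , -0.   , -0.   , -0.   , -0.001, -0.   ]), 'joint_torque': array([ 3.0000e-03, -5.4462e+01, -2.7366e+01,  6.5000e-02,  2.3000e-02,
       -0.0000e+00]), 'ee_pos': array([ 167.667, -601.503,  221.892]), 'orientation': array([-3.111, -0.425,  0.   ]), 'ft_force': array([0.309, 0.153, 0.911]), 'moment': array([0.015, 0.043, 0.02 ]), 'grasp_force': np.float64(0.0), 'width': np.float64(88.135)} 18.700000000000003
top [ 456.   93. 1055.]
cap [324. 242.] 0.89 [514.  61. 245.]
cap [388. 308.] 0.81 [418. -30. 245.]
cap [312. 320.] 0.73 [403.  80. 245.]
cap [248. 361.] 0.67 [347. 170. 245.]
mouth [326. 244.] 0.51 [511.  59. 245.]
cap_foot [247. 360.] 0.98 [337. 179. 170.]
cap_foot [388. 309.] 0.96 [414. -41. 170.]
cap_foot [314. 318.] 0.63 [401.  75. 170.]
cap_foot [324. 247.] 0.57 [512.  58. 170.]
jar [387. 124.] 0.83 [708. -45. 170.]
mug [303. 138.] 0.67 [686.  89. 170.]
bowl [217. 160.] 0.85 [651. 226. 170.]
spoon_rest [218. 230.] 0.62 [540. 225. 170.]
scene [385. 477. 847.]
cap [432. 385.] 0.81 [336. 274. 245.]
cap [423. 242.] 0.77 [403.  85. 245.]
cap [415. 309.] 0.71 [383. 188. 245.]
cap [355. 205.] 0.69 [512.  62. 245.]
mouth [354. 202.] 0.72 [515.  57. 245.]
cap_foot [359. 214.] 0.96 [516.  24. 170.]
cap_foot [422. 248.] 0.95 [402.  48. 170.]
cap_foot [408. 312.] 0.92 [391. 159. 170.]
cap_foot [431. 389.] 0.9 [329. 255. 170.]
crates [356. 203.] 0.55 [528.   5. 170.]
crates [269. 149.] 0.38 [713. -49. 170.]
jar [269. 149.] 0.62 [712. -48. 170.]
mug [251. 208.] 0.73 [685.  80. 170.]
bowl [229. 291.] 0.67 [648. 228. 170.]
spoon_rest [297. 313.] 0.81 [539. 221. 170.]
```

View pics/t0.png

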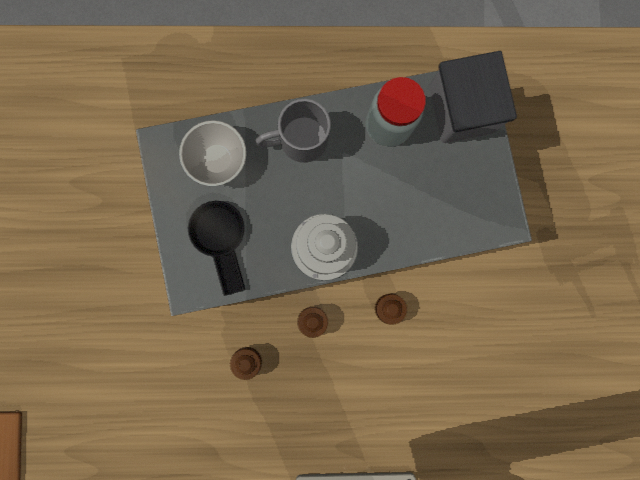

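View pics/s0.png

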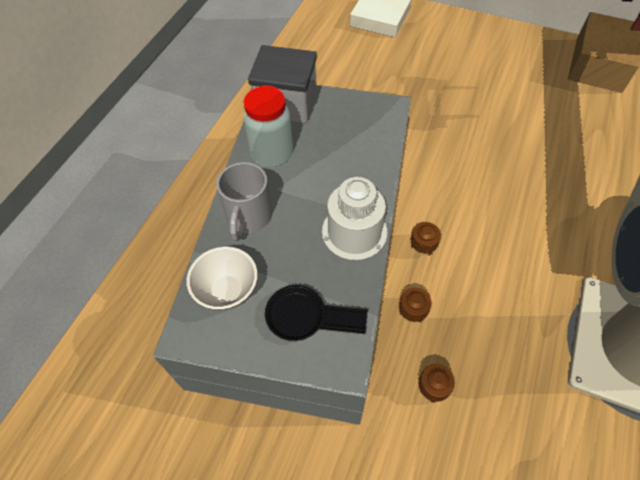

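The white canister is at top (324,243) and scene (356,205). The three brown caps on the table are look-alikes. The target axis is about (513, 60) mm, so I'll move above it and spin the wrist to mid-range on the way.

Emit:
apply_moves([
  {"tx": 0.015, "ty": 0.03, "tz": 0.03, "spin": 6},
  {"tx": 0.03, "ty": 0.06, "tz": 0.06, "spin": 12},
  {"tx": 0.045, "ty": 0.09, "tz": 0.09, "spin": 18},
  {"tx": 0.065, "ty": 0.13, "tz": 0.11, "spin": 24},
  {"tx": 0.085, "ty": 0.17, "tz": 0.12, "spin": 30},
  {"tx": 0.105, "ty": 0.21, "tz": 0.12, "spin": 36},
  {"tx": 0.125, "ty": 0.25, "tz": 0.12, "spin": 42},
  {"tx": 0.145, "ty": 0.29, "tz": 0.12, "spin": 48},
], gripper=-1)

```text
t: 1.7
ee_pos: [313.2, -310.4, 343.0]
orientation: [2.666, 1.659, 0.0]
ft_force: [1.3, -0.9, -0.7]
width: 87.7
grasp_force: 0.0
```

Emit:
apply_moves([
  {"tx": 0.025, "ty": 0.043, "tz": 0, "spin": 5},
  {"tx": 0.05, "ty": 0.086, "tz": 0, "spin": 10},
  {"tx": 0.075, "ty": 0.129, "tz": 0, "spin": 15},
  {"tx": 0.1, "ty": 0.172, "tz": 0, "spin": 20},
  {"tx": 0.125, "ty": 0.215, "tz": 0, "spin": 25},
  {"tx": 0.15, "ty": 0.258, "tz": 0, "spin": 30},
  {"tx": 0.175, "ty": 0.315, "tz": 0, "spin": 33},
  {"tx": 0.2, "ty": 0.358, "tz": 0, "spin": 33},
])

```text
t: 2.5
ee_pos: [507.4, 37.7, 342.9]
orientation: [2.088, 2.347, 0.0]
ft_force: [0.4, 0.1, 0.4]
width: 87.7
grasp_force: 0.0
```

```bash
python3 - <<'E'
from h import *
import time
def stat():
    o=ctrl.get_obs(); R=cv2.Rodrigues(o['orientation'])[0]; print(round(float(o['t']),2),np.round(o['ee_pos'],1),'yawx',round(np.degrees(np.arctan2(R[1,0],R[0,0])),1),'zax',np.round(R[:,2],3),np.round(o['qpos'],2))
stat()
im=save('wrist','w0')
for n in('cap','mouth'):
    for r in ctrl.pinpoint(n,'wrist'): print(n,np.round(r['uv'],1),round(r['score'],2),np.round(at_z('wrist',r['uv'],245),1))
for cam in('top','wrist'):
    ctrl.get_image(cam)
    for r in ctrl.outline_of('cap',cam)[:2]:
        ys,xs=np.nonzero(r['pixels']); print(cam,r['box'],r['score'],len(xs),np.round(at_z(cam,[xs.mean(),ys.mean()],268),1))
E
```

```text
2.5 [507.4  37.7 342.9] yawx 96.7 zax [ 0. -0. -1.] [ 0.05  0.12  1.75 -0.    1.27 -0.07]
cap [237.8 266.4] 0.68 [450.9  16.4 245. ]
cap [324.5 216.1] 0.66 [510.4  61.5 245. ]
cap [193.4  70.2] 0.63 [403.9 157.9 245. ]
cap [230. 163.] 0.6 [439.3  92.  245. ]
top [379.4, 293.8, 409.0, 326.1] 0.94 378 [413.6 -36.5 268. ]
top [232.9, 346.9, 260.7, 380.0] 0.6 789 [346.4 172.8 268. ]
wrist [166.3, 46.8, 212.2, 95.6] 0.7 1515 [406.2 148.  268. ]
wrist [289.3, 174.9, 373.7, 263.6] 0.69 5871 [511.4  57.9 268. ]
```

Emit:
apply_moves([
  {"tx": -0.001, "ty": 0.014, "tz": -0.01, "spin": 0},
  {"tx": -0.001, "ty": 0.014, "tz": -0.02, "spin": 0},
  {"tx": -0.001, "ty": 0.014, "tz": -0.03, "spin": 0},
  {"tx": -0.001, "ty": 0.014, "tz": -0.03, "spin": 0},
  {"tx": -0.001, "ty": 0.014, "tz": -0.03, "spin": 0},
  {"tx": -0.001, "ty": 0.014, "tz": -0.03, "spin": 0},
  {"tx": -0.001, "ty": 0.014, "tz": -0.03, "spin": 0},
  {"tx": -0.001, "ty": 0.014, "tz": -0.03, "spin": 0},
])

```text
t: 3.65
ee_pos: [506.3, 49.5, 313.0]
orientation: [2.09, 2.345, 0.001]
ft_force: [-0.1, 0.6, 0.9]
width: 88.0
grasp_force: 0.0
```

```bash
cat >> h.py <<'E'
def stat():
    o=ctrl.get_obs(); R=cv2.Rodrigues(o['orientation'])[0]; print(round(float(o['t']),2),np.round(o['ee_pos'],1),'yawx',round(np.degrees(np.arctan2(R[1,0],R[0,0])),1),np.round(o['qpos'],2),'F',np.round(o['ft_force'],1),'M',np.round(o['moment'],2),round(float(o['width']),1),round(float(o['grasp_force']),1))
E
python3 - <<'E'
from h import *
stat()
im=save('wrist','w1')
for n in('cap','mouth'):
    for r in ctrl.pinpoint(n,'wrist'): print(n,np.round(r['uv'],1),round(r['score'],2),np.round(at_z('wrist',r['uv'],245),1))
for r in ctrl.outline_of('cap','wrist')[:2]:
    ys,xs=np.nonzero(r['pixels']); print(r['box'],r['score'],len(xs),np.round(at_z('wrist',[xs.mean(),ys.mean()],268),1))
c,R,t,f=cal('wrist'); print('cam',-R.T@t)
E
```

```text
3.65 [506.3  49.5 313. ] yawx 96.6 [ 0.07  0.15  1.79 -0.    1.2  -0.04] F [-0.1  0.6  0.9] M [-0.   -0.13 -0.05] 88.0 0.0
cap [236.5 281.7] 0.89 [453.1  25.3 245. ]
cap [184.9  77.2] 0.88 [407.4 157.  245. ]
cap [327.5 241. ] 0.75 [510.3  60.1 245. ]
cap [222.9 173.8] 0.73 [439.6  96.  245. ]
mouth [383.7  30.2] 0.42 [529.5 199.3 245. ]
[154.8, 51.0, 203.0, 101.2] 0.9 1676 [411.9 152.9 268. ]
[196.8, 153.4, 248.8, 199.3] 0.8 1741 [445.5  97.  268. ]
cam [498.10359613 115.41962084 475.41246502]
```

View pics/w1.png

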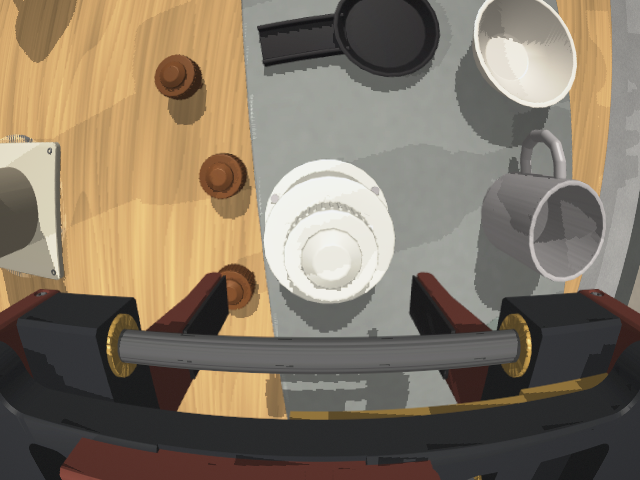

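```bash
python3 - <<'E'
from h import *
stat()
print('wrist dome',at_z('wrist',[331,257],283),'collar',at_z('wrist',[331,247],277))
for n in('top','scene'):
    g=cv2.imread({'top':'pics/t0.png','scene':'pics/s0.png'}[n])
    x0,y0,w=(280,195,95) if n=='top' else (310,165,95)
    cv2.imwrite(f'pics/c_{n}.png',cv2.resize(g[y0:y0+w,x0:x0+w],None,fx=4,fy=4,interpolation=cv2.INTER_CUBIC))
a=cv2.imread('pics/c_top.png');b=cv2.imread('pics/c_scene.png');cv2.imwrite('pics/c.png',np.hstack([a,b]))
# predicted projections of rings
def proj(n,P):
    c,R,t,f=cal(n); q=(R@np.array(P).T).T+t; return np.c_[q[:,0]/q[:,2]*f+c['cx'],q[:,1]/q[:,2]*f+c['cy']]
th=np.linspace(0,2*np.pi,100)
out=[]
for n,x0,y0,im in(('top',280,195,a),('scene',310,165,b)):
    for r,z in((27,277),(43,245),(52,175)):
        p=proj(n,np.c_[512+r*np.cos(th),60.5+r*np.sin(th),np.full(100,z)])
        p=((p-[x0,y0])*4).astype(int); cv2.polylines(im,[p],True,(0,0,255),1)
cv2.imwrite('pics/c.png',np.hstack([a,b]))
E
```

```text
3.85 [506.1  49.5 312.8] yawx 96.6 [ 0.07  0.15  1.79  0.    1.2  -0.04] F [-0.5  0.2  0.1] M [-0.03 -0.11 -0.01] 87.6 0.0
wrist dome [511.12571273  60.6556717  283.        ] collar [510.8269078   64.65258259 277.        ]
```

View pics/c.png

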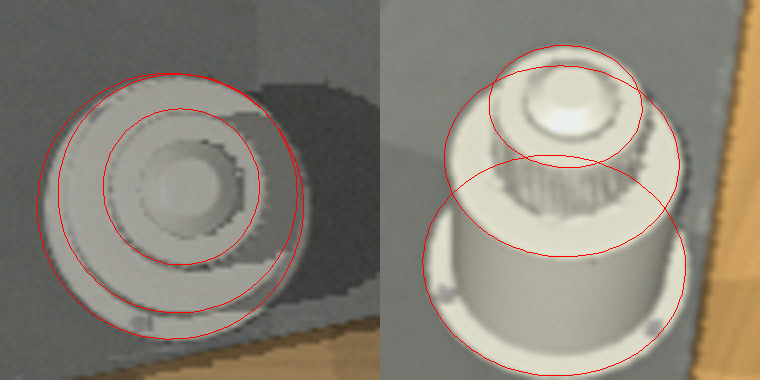

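Emit:
apply_moves([
  {"tx": 0.005, "ty": 0.01, "tz": 0, "spin": 0},
  {"tx": 0.005, "ty": 0.0105, "tz": -0.01, "spin": 0},
  {"tx": 0.005, "ty": 0.0105, "tz": -0.025, "spin": 0},
  {"tx": 0.005, "ty": 0.0105, "tz": -0.04, "spin": 0},
  {"tx": 0.005, "ty": 0.0105, "tz": -0.05, "spin": 0},
  {"tx": 0.005, "ty": 0.0105, "tz": -0.058, "spin": 0},
  {"tx": 0.005, "ty": 0.0105, "tz": -0.062, "spin": 0},
  {"tx": 0.005, "ty": 0.0105, "tz": -0.062, "spin": 0},
])

```text
t: 4.65
ee_pos: [510.9, 60.1, 250.2]
orientation: [-2.09, -2.345, 0.001]
ft_force: [0.5, -0.3, 0.7]
width: 88.0
grasp_force: 0.0
```

```bash
python3 - <<'E'
from h import *
save('wrist','w2'); stat()
for r in ctrl.pinpoint('cap','wrist')[:4]: print(np.round(r['uv'],1),round(r['score'],2),np.round(at_z('wrist',r['uv'],245),1))
E
```

```text
4.7 [511.2  60.1 250.7] yawx 96.6 [ 0.09  0.23  1.85 -0.    1.07 -0.02] F [-0.2  0.4  0. ] M [-0.04 -0.12 -0.04] 88.1 0.0
[159.7  75.7] 0.93 [423.5 157.1 245. ]
[320.9 292.9] 0.75 [512.2  59.3 245. ]
[223.2 307. ] 0.63 [464.1  45.4 245. ]
[202.3 187.2] 0.59 [450.9 104.6 245. ]
```

View pics/w2.png

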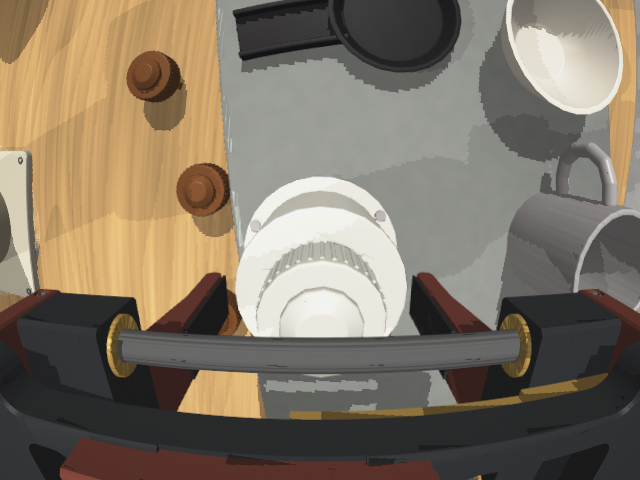

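The collar (centre column about 321) sits midway between the fingers (220 and 418). Closing.

Emit:
apply_moves([
  {"tx": 0.0005, "ty": -0.0005, "tz": 0, "spin": 0},
  {"tx": 0.0005, "ty": -0.0005, "tz": 0, "spin": 0},
  {"tx": 0.0005, "ty": -0.0005, "tz": 0, "spin": 0},
  {"tx": 0.0005, "ty": -0.0005, "tz": 0, "spin": 0},
  {"tx": 0.0005, "ty": -0.0005, "tz": 0, "spin": 0},
  {"tx": 0.0005, "ty": -0.0005, "tz": 0, "spin": 0},
  {"tx": 0.0005, "ty": -0.0005, "tz": 0, "spin": 0},
  {"tx": 0.0005, "ty": -0.0005, "tz": 0, "spin": 0},
], gripper=1)

```text
t: 5.55
ee_pos: [511.6, 59.5, 250.8]
orientation: [2.09, 2.345, 0.0]
ft_force: [-0.1, 0.2, 1.6]
width: 53.6
grasp_force: 30.0
```

```bash
python3 -c "
from h import *
stat()"
```

```text
5.55 [511.6  59.5 250.8] yawx 96.6 [ 0.09  0.23  1.84 -0.    1.07 -0.02] F [-0.1  0.2  1.6] M [-0.05 -0.02 -0.  ] 53.6 30.0
```

Emit:
apply_moves([
  {"tx": 0, "ty": 0, "tz": 0, "spin": 2},
  {"tx": 0, "ty": 0, "tz": 0, "spin": 4},
  {"tx": 0, "ty": 0, "tz": 0, "spin": 6},
  {"tx": 0, "ty": 0, "tz": 0, "spin": 8},
  {"tx": 0, "ty": 0, "tz": 0, "spin": 10},
  {"tx": 0, "ty": 0, "tz": 0, "spin": 12},
  {"tx": 0, "ty": 0, "tz": 0, "spin": 14},
  {"tx": 0, "ty": 0, "tz": 0, "spin": 16},
])

```text
t: 6.35
ee_pos: [511.7, 59.6, 250.8]
orientation: [1.742, 2.614, 0.0]
ft_force: [1.0, 0.1, 1.7]
width: 53.5
grasp_force: 30.0
```

```bash
python3 -c "
from h import *
stat()"
```

```text
6.35 [511.7  59.6 250.8] yawx 112.6 [ 0.09  0.23  1.84  0.    1.07 -0.3 ] F [1.  0.1 1.7] M [-0.08 -0.11 -0.49] 53.5 30.0
```

Emit:
apply_moves([
  {"tx": 0, "ty": 0, "tz": 0, "spin": 1},
  {"tx": 0, "ty": 0, "tz": 0, "spin": 2},
  {"tx": 0, "ty": 0, "tz": 0, "spin": 3},
  {"tx": 0, "ty": 0, "tz": 0, "spin": 4},
  {"tx": 0, "ty": 0, "tz": 0, "spin": 5},
  {"tx": 0, "ty": 0, "tz": 0, "spin": 6},
  {"tx": 0, "ty": 0, "tz": 0, "spin": 6},
  {"tx": 0, "ty": 0, "tz": 0, "spin": 6},
])

```text
t: 7.15
ee_pos: [512.0, 58.7, 250.7]
orientation: [1.603, 2.7, -0.001]
ft_force: [1.5, -4.7, 0.5]
width: 53.4
grasp_force: 30.0
```

```bash
python3 -c "
from h import *
stat()"
```

```text
7.15 [512.   58.7 250.7] yawx 118.6 [ 0.09  0.23  1.84 -0.    1.07 -0.41] F [ 1.5 -4.7  0.5] M [-0.88 -0.54 -0.74] 53.4 30.0
```

The moment is growing to -0.74 N m and persists when stationary, which points to a stop counterclockwise. Trying clockwise.

Emit:
apply_moves([
  {"tx": 0, "ty": 0.0005, "tz": 0, "spin": -4},
  {"tx": 0, "ty": 0.0005, "tz": 0, "spin": -8},
  {"tx": 0, "ty": 0.0005, "tz": 0, "spin": -12},
  {"tx": 0, "ty": 0.0005, "tz": 0, "spin": -16},
  {"tx": 0, "ty": 0.0005, "tz": 0, "spin": -20},
  {"tx": 0, "ty": 0.0005, "tz": 0, "spin": -24},
  {"tx": 0, "ty": 0.0005, "tz": 0, "spin": -28},
  {"tx": 0, "ty": 0.0005, "tz": 0, "spin": -32},
])

```text
t: 7.95
ee_pos: [511.4, 59.6, 250.7]
orientation: [2.287, 2.153, -0.002]
ft_force: [-0.8, -2.9, 2.3]
width: 53.5
grasp_force: 30.0
```

```bash
python3 -c "
from h import *
stat()"
```

```text
7.95 [511.4  59.6 250.7] yawx 86.6 [ 0.09  0.23  1.84 -0.    1.07  0.15] F [-0.8 -2.9  2.3] M [-0.51 -0.06  0.01] 53.5 30.0
```

Emit:
apply_moves([
  {"tx": 0, "ty": 0, "tz": 0, "spin": -4},
  {"tx": 0, "ty": 0, "tz": 0, "spin": -8},
  {"tx": 0, "ty": 0, "tz": 0, "spin": -12},
  {"tx": 0, "ty": 0, "tz": 0, "spin": -16},
  {"tx": 0, "ty": 0, "tz": 0, "spin": -20},
  {"tx": 0, "ty": 0, "tz": 0, "spin": -24},
  {"tx": 0, "ty": 0, "tz": 0, "spin": -28},
  {"tx": 0, "ty": 0, "tz": 0, "spin": -32},
])

```text
t: 8.75
ee_pos: [511.1, 59.7, 250.7]
orientation: [2.792, 1.44, -0.002]
ft_force: [-1.3, -1.4, 3.6]
width: 53.7
grasp_force: 30.0
```

```bash
python3 -c "
from h import *
stat()"
```

```text
8.75 [511.1  59.7 250.7] yawx 54.6 [ 0.09  0.23  1.84 -0.    1.07  0.71] F [-1.3 -1.4  3.6] M [-0.41  0.1   0.09] 53.7 30.0
```

Clockwise is free, now 42° from the start. Continuing.

Emit:
apply_moves([
  {"tx": 0, "ty": 0, "tz": 0, "spin": -2},
  {"tx": 0, "ty": 0, "tz": 0, "spin": -4},
  {"tx": 0, "ty": 0, "tz": 0, "spin": -6},
  {"tx": 0, "ty": 0, "tz": 0, "spin": -8},
  {"tx": 0, "ty": 0, "tz": 0, "spin": -10},
  {"tx": 0, "ty": 0, "tz": 0, "spin": -12},
  {"tx": 0, "ty": 0, "tz": 0, "spin": -14},
  {"tx": 0, "ty": 0, "tz": 0, "spin": -16},
])

```text
t: 9.55
ee_pos: [511.2, 60.1, 250.7]
orientation: [2.965, 1.039, -0.001]
ft_force: [-0.7, -1.6, 1.8]
width: 53.4
grasp_force: 30.0
```

```bash
python3 -c "
from h import *
stat()"
```

```text
9.55 [511.2  60.1 250.7] yawx 38.6 [ 0.09  0.23  1.84 -0.    1.07  0.99] F [-0.7 -1.6  1.8] M [-0.1   0.11  0.03] 53.4 30.0
```

Emit:
apply_moves([
  {"tx": 0, "ty": 0, "tz": 0, "spin": -1},
  {"tx": 0, "ty": 0, "tz": 0, "spin": -2},
  {"tx": 0, "ty": 0, "tz": 0, "spin": -3},
  {"tx": 0, "ty": 0, "tz": 0, "spin": -4},
  {"tx": 0, "ty": 0, "tz": 0, "spin": -5},
  {"tx": 0, "ty": 0, "tz": 0, "spin": -6},
  {"tx": 0, "ty": 0, "tz": 0, "spin": -7},
  {"tx": 0, "ty": 0, "tz": 0, "spin": -8},
])

```text
t: 10.35
ee_pos: [511.4, 59.1, 250.7]
orientation: [3.029, 0.827, -0.001]
ft_force: [-1.9, -6.3, 5.1]
width: 53.4
grasp_force: 30.0
```

```bash
python3 -c "
from h import *
stat()"
```

```text
10.35 [511.4  59.1 250.7] yawx 30.5 [ 0.09  0.23  1.84 -0.    1.07  1.13] F [-1.9 -6.3  5.1] M [-1.24  0.22  0.47] 53.4 30.0
```

Moment is 0.47 N m at 66°, so that is the stop. Backing off 3° to relax, then a gentle lift test.

Emit:
apply_moves([
  {"tx": 0, "ty": 0, "tz": 0, "spin": 1},
  {"tx": 0, "ty": 0.0005, "tz": 0, "spin": 2},
  {"tx": 0, "ty": 0.0005, "tz": 0, "spin": 3},
  {"tx": 0, "ty": 0.0005, "tz": 0.001, "spin": 3},
  {"tx": 0, "ty": 0.0005, "tz": 0.002, "spin": 3},
  {"tx": 0, "ty": 0.0005, "tz": 0.003, "spin": 3},
  {"tx": 0, "ty": 0.0005, "tz": 0.004, "spin": 3},
  {"tx": 0, "ty": 0.0005, "tz": 0.005, "spin": 3},
])

```text
t: 11.15
ee_pos: [510.9, 59.9, 254.7]
orientation: [3.007, 0.906, -0.003]
ft_force: [-0.1, -5.0, -3.3]
width: 53.5
grasp_force: 30.0
```

```bash
python3 -c "
from h import *
stat()"
```

```text
11.15 [510.9  59.9 254.7] yawx 33.5 [ 0.09  0.22  1.84 -0.    1.08  1.08] F [-0.1 -5.  -3.3] M [-1.06 -0.06  0.12] 53.5 30.0
```

Emit:
apply_moves([
  {"tx": 0, "ty": -0.0005, "tz": 0.003, "spin": 0},
  {"tx": 0, "ty": -0.0005, "tz": 0.006, "spin": 0},
  {"tx": 0, "ty": -0.0005, "tz": 0.009, "spin": 0},
  {"tx": 0, "ty": -0.0005, "tz": 0.012, "spin": 0},
  {"tx": 0, "ty": -0.0005, "tz": 0.016, "spin": 0},
  {"tx": 0, "ty": -0.0005, "tz": 0.02, "spin": 0},
  {"tx": 0, "ty": -0.0005, "tz": 0.024, "spin": 0},
  {"tx": 0, "ty": -0.0005, "tz": 0.028, "spin": 0},
])

```text
t: 11.95
ee_pos: [511.6, 60.1, 284.1]
orientation: [-3.008, -0.907, -0.0]
ft_force: [-0.6, 0.5, -1.3]
width: 53.7
grasp_force: 30.0
```

Emit:
apply_moves([
  {"tx": 0, "ty": 0, "tz": 0.005, "spin": 0},
  {"tx": 0, "ty": 0, "tz": 0.01, "spin": 0},
  {"tx": 0, "ty": 0, "tz": 0.015, "spin": 0},
  {"tx": 0, "ty": 0, "tz": 0.02, "spin": 0},
  {"tx": 0, "ty": 0, "tz": 0.022, "spin": 0},
  {"tx": 0, "ty": 0, "tz": 0.022, "spin": 0},
  {"tx": 0, "ty": 0, "tz": 0.022, "spin": 0},
  {"tx": 0, "ty": 0, "tz": 0.022, "spin": 0},
])

```text
t: 12.75
ee_pos: [511.4, 60.0, 305.4]
orientation: [-3.008, -0.907, 0.001]
ft_force: [-0.5, -0.3, -0.9]
width: 53.6
grasp_force: 30.0
```

```bash
python3 - <<'E'
from h import *
a=save('scene','s1'); b=save('wrist','w3'); stat()
cv2.imwrite('pics/c1.png',np.hstack([cv2.resize(a[120:300,260:460],(400,360)),cv2.resize(b,(400,360))])[:,:,::-1])
E
```

```text
12.85 [511.4  60.  305.4] yawx 33.6 [0.09 0.17 1.79 0.   1.19 1.08] F [-1.  -0.2 -1.1] M [-0.04  0.05  0.  ] 53.9 30.0
```

View pics/c1.png

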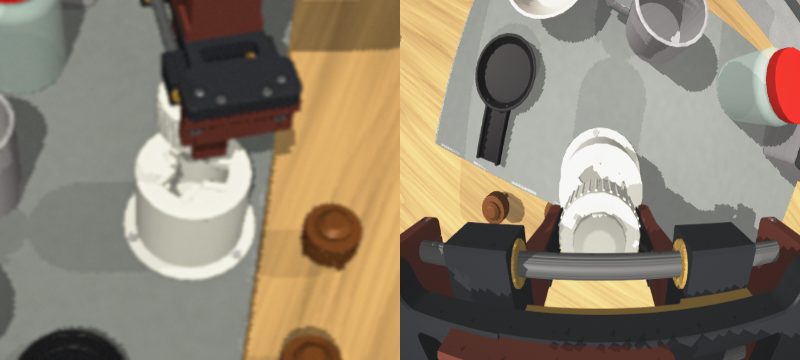

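The left half (scene crop) shows the cap held in the fingers at about (170,120), above the canister's exposed top at about (195,175). In the right half (wrist view) the cap is level between the fingers at about (600,235). It is about 55 mm up and still.

```bash
python3 -c "
from h import *
print(ctrl.close_job())"
```

```text
the job is handed in; nothing more can be done
None
```

The cap opened clockwise: I turned it to its stop, lifted it straight off and handed the job in with it held level about 55 mm above the open canister; no verdict was returned.

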